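# Close the guide nut of a scriber stand and stand the scriber in it

## Robot

A 6-joint arm with a two-finger parallel gripper is mounted at the origin on a cart in front of the work surface, level with it; the furniture and walls round the work are solid. World frame = base frame: x ahead of the robot, y to its left, z up, the work surface at z = 0. Lengths are in m, angles in rad, forces in N, time in s.
With the tool pointing down it reaches from about 0.35 to 0.975 m from the base axis. Payload 7.1 kg.
Tool frame: the origin (TCP) lies at the very end of the fingers, on their centre line; the grasp point (between the pads) lies 19 mm behind it; x points along the fingers, y is the direction in which the jaws open and shut, and the axes are right-handed (so a half turn about x gives the same grasp; the last joint's range is limited). The gripper opens to 88 mm and grips with 3 to 60 N. Pads are 20 mm wide; open, the fingers measure 115 mm over their backs; the gripper's body (75 mm by 178 mm) begins 61 mm behind the grasp point.
Start: joints at [-1.317, 0.423, 1.63, -0, 1.089, -0.019], TCP at [0.168, -0.602, 0.223] pointing down, gripper open.
Joint ranges: [-3, 3], [-0.9, 2.11], [0.09, 2.58], [-1.31, 4.45], [0.11, 2.69], [-2.54, 2.54]. Speed limits (rad/s): [2.39, 2.39, 3.01, 3.14, 3.14, 3.14].

## Interface

Orientations are given as a 3x3 rotation matrix whose columns are the frame's x, y, z axes.
In Python, from station import arm gives the robot as it stands.
- The arm moves only by the tool send_rows, never from a script. Its argument "plan" is a list that holds one entry, the list of rows, each a list of 5 numbers: the opening in per cent of the stroke, from 0 (shut) to 100 (fully open), then the shift along the tool's x, y, z in mm, then the turn about the tool's x in degrees. In form: [[[gripper, x, y, z, spin], ...]]. A call has 1 to 12 rows; each row is the pose to reach, as a shift and turn from the pose measured when the call began, along the tool's axes at that moment; what a row does not reach only later rows make up. A row lasts 1/12 s, in which the tool goes at most 41.7 mm and 7.16 degrees, less where a joint would pass 70% of its speed; a pose out of reach is approached as far as the arm can. A call with a gripper value outside its range is refused whole. The fingers move at their own pace and stop on an object; the grip force is fixed at half the most. Time passes only in rows, so rows that repeat a pose let the fingers close. It gives the time, the measured TCP pose, the force and the opening at its end, in the units of the state.
- arm.get_state(): the state, without advancing time (a new reading comes with each control period).
- arm.capture(name): name is "scene" or "top" or "wrist"; returns (picture, depth): 400x640x3 uint8, red, green, blue; 400x640 float32, m along the optical axis (not along the pixel's ray), 0 where there is no reading.
- arm.camera_model(name): a dict with "fx", "fy", "cx", "cy" (pixels), "dist" ([k1, k2, p1, p2, k3] as OpenCV has them; the pictures are not rectified), "R" (3x3) and "t" (3): a world point X has camera coordinates R X + t; the wrist camera has in their place "mount" (4x4, takes a point from camera to tool coordinates, whose origin is the TCP and whose axes are the tool frame's). Camera axes: x right, y down, z forward; pixel columns grow to the right and rows downward; lengths in m; the calibration is good to about 2 mm. A picture is of the moment at which its call begins: read the wrist's pose just before it. camera_model takes no time and is no camera call.
- arm.finish_job(): hands the job in, once; it reports no verdict.
The state is a dict: "time_s": time; "q": joint angles; "dq": joint speeds; "effort": joint torques, N m; "position": TCP position; "ee_rot": TCP orientation; "force": force on the tool from outside, world axes, zero at the start; "wrist_torque": the same for the moment, N m; "finger_gap": opening from 0.0 (shut) to 1.0 (fully open).
Only numpy, scipy, OpenCV 4.12 (cv2) and the standard library are available. Lean on these libraries where they do the work, as an engineer would, in place of code of your own. Each camera call takes 0.05 s, during which the arm holds its last target. There are 200 camera calls.

## Task

The nut with two arms lies loose on the thread of the scriber stand. Without lifting it off, turn it backward (anticlockwise from above) until it drops onto the start of the thread, then screw it clockwise fully home. Then take the scriber from its slanted rest and stand it point down in the bore of the stand, through the hole in the nut, and let go; leave the other things where they are.

Things in the scene. Friction and masses are not known exactly. Their poses are not given: they have to be found in the camera images.
- stand: Fixed aluminium scriber stand: foot 96 mm across, 16 high; column 68 mm across up to 74 mm; neck 38 mm across up to 100 mm with thread ridges 50 mm across. A vertical bore 17 mm wide runs down its axis from 100 mm to its floor at 20 mm. Origin: centre of the underside, z up. Its x axis is where the nut's arms point (nut's x axis) when the nut is fully home (0 degrees).
- bore_mouth (a point): Point on the stand's axis at the top of the neck, 100 mm above the bench: mouth of the bore.
- bore_floor (a point): Point on the stand's axis at the floor of the bore, 20 mm above the bench.
- nut_pins (a point): Loose steel nut, 0.16 kg: ring cap 64 mm across, 30 high, 22 mm hole in its top; two round level arms 10 mm thick reach along its +x and -x to 76 mm from its axis. This point: on its axis, at the height of the arms' centre lines, 8 mm above its underside; z up. At the start it lies loose on the thread, this point 96.5 mm above the bench, its x axis 6 to 52 degrees anticlockwise of the stand's x.
- nut_home (a point): Fixed point on the stand's axis, 84.5 mm up: nut_pins comes here when the nut is home. From its start the nut cannot go down clockwise. Turned anticlockwise it drops 8 mm (to 88.5 mm) at about 64 to 75 degrees; a wall stops it at about 100. Turned clockwise from there it screws 4 mm down to a stop at 0. It turns easily (under 1 N at an arm; 4 to 6 N at a stop) and has 2 mm of side play.
- rest: Fixed wooden rest, 100 x 56 x 18 mm, with a metal tube (17 mm outside, 7 mm inside, 52 mm long) that leans 26 degrees toward the rest's -x; the scriber's blade stands in it, 48 mm deep. Origin: centre of the underside; z up.
- scriber_mid (a point): Centre of the scriber, 140 mm long, 0.03 kg: black handle 8 x 9 mm thick, from 10 mm pointward of this centre to the butt 70 mm from it; blade 2.6 mm thick to the point 70 mm the other way. Its +y axis runs from point to butt. At the start it leans in the rest, about 26 to 32 degrees from vertical, and is drawn out along its length. Standing in the bore its butt is about 53 mm above the nut.
- scriber_point (a point): The scriber's point (axes as for scriber_mid).
- powder_bottle: Bystander: white bottle 57 x 69 x 159 mm, origin at its underside.
- loupe: Bystander: black eye loupe, 34 mm across, 30 mm high, between stand and rest; origin at its underside.
- tin_round: Bystander: flat round tin, 68 mm across, 13 mm high; origin at its underside.
- mould_a: Bystander: orange rubber mould 48 x 63 x 24 mm; origin at its underside.
- glue_bottle: Bystander: small glue bottle 29 x 28 x 79 mm; origin at its underside.

How it is judged:
By the outcome, as a careful person would: the job done as asked, in the order asked, and still so for the second after the job is handed in, with the robot touching nothing.
It also fails if it takes over 59 s, if anything falls off the work surface, if the arm or the gripper's body presses on something with over 40 N, if the wrist force passes 120 N, or if a joint passes its speed limit or range.

## Working session

There is one attempt and no reset: what is moved stays moved. The work goes in short steps, Python scripts to look and compute and a tool call to move; the robot and the scene stay as the last step left them, time stands still between calls to the robot, and variables do not carry over. Pictures are saved under pics/ and viewed, about 8 in all and at most 12, crops included, and the job is handed in when it is done.

Besides the shell and the picture viewer there is one more tool, called after "Request:" by a JSON object that holds its "op" and its "data". send_rows: Moves the arm, as the interface text tells. Its arguments: {"type":"object","properties":{"plan":{"type":"array"}},"required":["plan"]}

```bash
mkdir -p pics; ls
cat > h.py <<'E'
from station import arm
import numpy as np, cv2
def cam(n,s=None):
    m=arm.camera_model(n); K=np.array([[m['fx'],0,m['cx']],[0,m['fy'],m['cy']],[0,0,1]]);d=np.array(m['dist'],float)
    if 'mount' in m:
        s=s or arm.get_state(); M=np.array(m['mount']);T=np.eye(4);T[:3,:3]=s['ee_rot'];T[:3,3]=s['position']
        W=T@M; R=W[:3,:3].T; t=-R@W[:3,3]
    else: R=np.array(m['R']);t=np.array(m['t'])
    return K,d,R,t
def ray(c,u,v):
    K,d,R,t=c; p=cv2.undistortPoints(np.array([[[u,v]]],float),K,d)[0,0]
    return -R.T@t, R.T@np.array([p[0],p[1],1])
def atz(c,u,v,z):
    o,r=ray(c,u,v); return o+r*(z-o[2])/r[2]
def atd(c,u,v,dep):
    o,r=ray(c,u,v); return o+r*dep
def proj(c,X):
    K,d,R,t=c; return cv2.projectPoints(np.atleast_2d(np.array(X,float)),cv2.Rodrigues(R)[0],t,K,d)[0][:,0]
def tri(c1,p1,c2,p2):
    A=[];b=[]
    for c,p in((c1,p1),(c2,p2)):
        o,r=ray(c,*p); r/=np.linalg.norm(r); P=np.eye(3)-np.outer(r,r);A.append(P);b.append(P@o)
    return np.linalg.lstsq(np.vstack(A),np.hstack(b),rcond=None)[0]
def shot(n,f):
    s=arm.get_state(); im,dp=arm.capture(n); cv2.imwrite(f'pics/{f}.png',im[:,:,::-1]); np.save(f'pics/{f}.npy',dp); return cam(n,s),im,dp
E
python3 - <<'E'
from h import *
for n in('scene','top'):
    c,im,dp=shot(n,n+'0'); print(n,'pos',-c[2].T@c[3],'fwd',c[2][2],c[0][0,0])
s=arm.get_state();print(s)
a=cv2.imread('pics/scene0.png');b=cv2.imread('pics/top0.png')
E
```

```text
pics
scene pos [ 0.19102862 -0.19434209  0.68071383] fwd [ 0.3700479   0.61091835 -0.69988808] 499.0976586821065
top pos [0.37113995 0.30793802 0.924839  ] fwd [ 0.19554393 -0.00411398 -0.98068631] 414.3226148203821
{'time_s': 0.1, 'q': array([-1.31701661e+00,  4.23767149e-01,  1.63063869e+00,  1.64610267e-06,
        1.08861058e+00, -1.90083814e-02]), 'dq': array([-1.09603716e-03, -2.89629336e-03, -1.28337723e-03, -1.42842068e-03,
       -3.53378638e-05,  2.47895174e-03]), 'effort': array([-1.94054919e-03, -5.45614243e+01, -2.74324554e+01,  6.44418458e-02,
        1.87968073e-02, -3.07324069e-05]), 'position': array([ 0.16827419, -0.60137553,  0.22196787]), 'ee_rot': array([[-3.56046773e-04,  2.69416494e-01, -9.63023689e-01],
       [ 1.37853537e-03, -9.63022703e-01, -2.69416728e-01],
       [-9.99998986e-01, -1.42348718e-03, -2.85190413e-05]]), 'force': array([-0.13229616, -0.12307001, -0.04223184]), 'wrist_torque': array([-0.03038181,  0.05835086, -0.01285183]), 'finger_gap': 0.9949962184344124}
```

View pics/scene0.png

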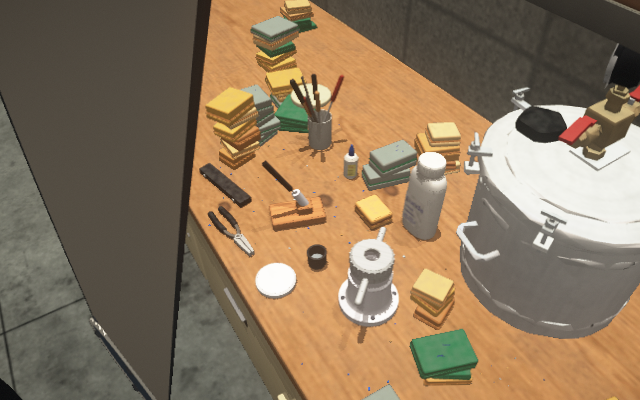

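View pics/top0.png

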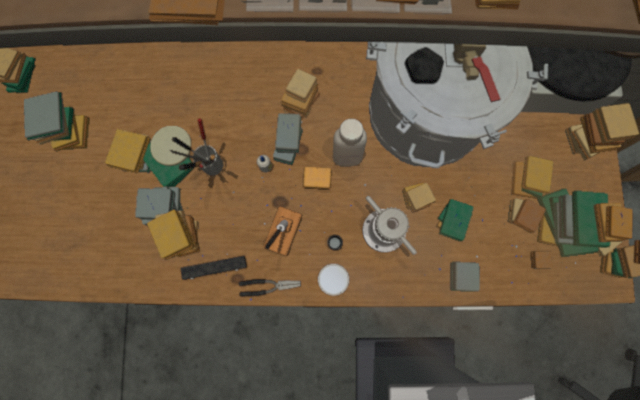

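The stand is at (370,275) in the scene picture and (388,228) in the top one. The rest with the scriber is at (298,212) and (283,230), with the loupe and tin beside it. I'll enlarge these next.

Run:
```python
from h import *
S=cv2.imread('pics/scene0.png');T=cv2.imread('pics/top0.png')
def cr(I,x,y,w,h): return cv2.resize(I[y:y+h,x:x+w],(400,300),interpolation=cv2.INTER_CUBIC)
# scale 4
o=np.vstack([np.hstack([cr(S,320,215,120,90) if 0 else cr(S,320,225,100,75),cr(S,250,155,100,75)]),np.hstack([cr(T,340,190,100,75),cr(T,240,195,100,75)])])
cv2.imwrite('pics/c1.png',o)
cs,ct=cam('scene'),cam('top');ds=np.load('pics/scene0.npy');dt=np.load('pics/top0.npy')
for c,d,u,v in((ct,dt,388,217),(ct,dt,283,230),(ct,dt,334,243),(ct,dt,333,280),(ct,dt,350,130),(ct,dt,264,160),(ct,dt,318,178)):
    print(u,v,atd(c,u,v,d[v,u]).round(3))
```

```text
388 217 [0.5   0.175 0.119]
283 230 [0.48  0.387 0.059]
334 243 [0.458 0.279 0.012]
333 280 [0.377 0.281 0.01 ]
350 130 [0.665 0.252 0.159]
264 160 [0.633 0.433 0.058]
318 178 [0.602 0.315 0.024]
```

View pics/c1.png

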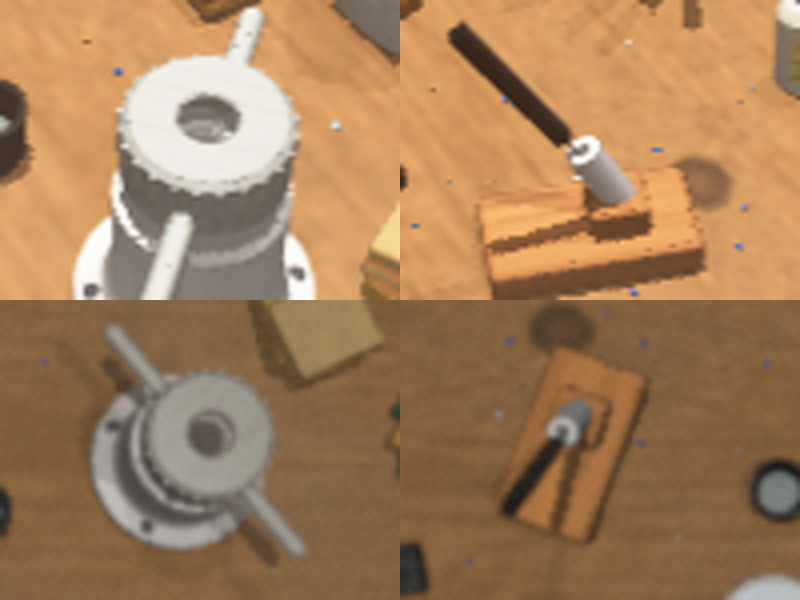

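Crops: the nut hole is at scene (372,254.5) and top (393,223.5). Its arm ends are at top (368,197.5) and (414.5,253). The scriber butt is at scene (265,163) and top (267.5,247.5). The handle's lower end is at scene (291.5,190) and top (280,230.5).

Run:
```python
from h import *
cs,ct=cam('scene'),cam('top')
print('nut',atz(cs,371.6,254.3,.1185).round(4),atz(ct,392.6,223.1,.1185).round(4),tri(cs,(371.6,254.3),ct,(392.6,223.1)).round(4))
a=atz(ct,367.6,197.2,.0985);b=atz(ct,414.1,252.7,.0985);print('arm',a.round(4),b.round(4),np.linalg.norm(a-b),'mid',(a+b)/2,'yaw',np.degrees(np.arctan2(*(a-b)[1::-1])))
bt=tri(cs,(264.7,162.7),ct,(267,247));lo=tri(cs,(291.3,189.6),ct,(279.6,230.3));print('butt',bt.round(4),'lo',lo.round(4),np.linalg.norm(bt-lo))
d=(bt-lo)/np.linalg.norm(bt-lo);print(d,np.degrees(np.arccos(d[2])))
print('tube',tri(cs,(296.4,191.6),ct,(280.8,227.6)).round(4))
print('foot', [atz(ct,u,v,.016).round(3) for u,v in((362,227),(402,232))])
```

```text
nut [0.4863 0.1655 0.1185] [0.4875 0.1665 0.1185] [0.4874 0.1664 0.117 ]
arm [0.5434 0.2128 0.0985] [0.4309 0.1213 0.0985] 0.14506743805694525 mid [0.48717309 0.16706214 0.0985    ] yaw 39.11713240370068
butt [0.438  0.4091 0.1407] lo [0.4774 0.3934 0.0715] 0.08111535582975389
[-0.48508768  0.19357282  0.85277166] 31.485577178183437
tube [0.485  0.3914 0.064 ]
foot [array([0.493, 0.217, 0.016]), array([0.482, 0.128, 0.016])]
```

```bash
cat >> h.py <<'E'
def go(X,yaw=None):
    "shift in tool mm and spin to reach world X, jaw yaw deg"
    s=arm.get_state();R=s['ee_rot'];d=R.T@(np.array(X)-s['position'])*1000
    y=np.degrees(np.arctan2(R[1,1],R[0,1]));sp=0 if yaw is None else -((yaw-y+180)%360-180)
    print('t',s['time_s'],'shift',d.round(1),'spin',round(sp,1),'yaw',y.round(1),'q',np.round(s['q'],2),'F',s['force'].round(1),'gap',round(s['finger_gap'],3))
E
python3 -c "
from h import *
go((.4,-.27,.25),-25)"
```

```text
t 0.1 shift [ -27.7 -256.7 -312.4] spin -49.4 yaw -74.4 q [-1.32  0.42  1.63  0.    1.09 -0.02] F [-0.1 -0.1 -0. ] gap 0.995
```

Request:
{"op": "send_rows", "data": {"plan": [[[100,-28,-256,-312,-50],[100,-28,-256,-312,-50],[100,-28,-256,-312,-50],[100,-28,-256,-312,-50],[100,-28,-256,-312,-50],[100,-28,-256,-312,-50],[100,-28,-256,-312,-50],[100,-28,-256,-312,-50],[100,-28,-256,-312,-50],[100,-28,-256,-312,-50]]]}}

```text
time_s: 0.93
position: [0.4008, -0.2681, 0.2505]
ee_rot: [[-0.0, 0.911, -0.412], [0.002, -0.412, -0.911], [-1.0, -0.001, -0.002]]
force: [0.3, -0.4, 0.1]
finger_gap: 1.0
```

```bash
python3 -c "
from h import *
go((.41,.17,.25),-25)"
```

```text
t 0.9333 shift [   1.3 -172.1 -403. ] spin 0.7 yaw -24.3 q [-0.62  0.18  1.91  0.    1.06 -0.19] F [ 0.3 -0.4  0.1] gap 1.0
```

Request:
{"op": "send_rows", "data": {"plan": [[[100,0,-100,-431,0],[100,0,-100,-431,0],[100,0,-100,-431,0],[100,0,-100,-431,0],[100,0,-100,-431,0],[100,0,-100,-431,0],[100,0,-100,-431,0],[100,0,-100,-431,0],[100,0,-100,-431,0],[100,0,-100,-431,0],[100,0,-100,-431,0],[100,0,-100,-431,0]]]}}

```text
time_s: 1.93
position: [0.488, 0.1703, 0.2512]
ee_rot: [[0.001, 0.913, -0.408], [0.003, -0.408, -0.913], [-1.0, -0.001, -0.003]]
force: [-0.5, 0.5, -0.2]
finger_gap: 0.998
```

Run:
```python
from h import *
go((.487,.1665,.075),-25)
c,im,dp=shot('wrist','w1')
print(arm.camera_model('wrist')['mount'])
for X in ((.487,.1665,.1185),(.4871,.1665,.1)): print(proj(c,X))
```

```text
t 1.9333 shift [176.1   0.8   4.5] spin 0.9 yaw -24.1 q [0.31 0.23 1.84 0.   1.07 0.73] F [-0.5  0.5 -0.2] gap 0.998
[[-1.16880088e-03 -2.81553331e-01  9.59544869e-01 -1.61710926e-01]
 [ 9.99999302e-01 -4.94919864e-04  1.07285627e-03  1.28126128e-04]
 [ 1.72831561e-04  9.59545453e-01  2.81553712e-01 -7.72767538e-02]
 [ 0.00000000e+00  0.00000000e+00  0.00000000e+00  1.00000000e+00]]
[[324.53962698 198.23288656]]
[[324.59807228 193.78906455]]
```

View pics/w1.png

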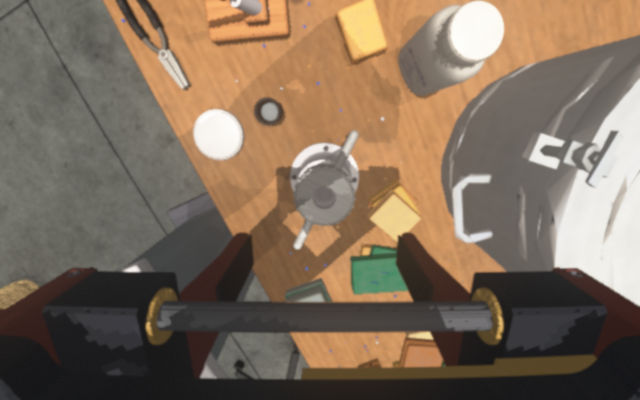

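The nut hole is at (324,196), against the predicted (324.5,198), so the axis estimate holds. The yellow block near (390,212) looks close to the right finger, so I'll check its height and position.

Run:
```python
from h import *
ct=cam('top');d=np.load('pics/top0.npy')
for u,v in((418,195),(410,190),(412,206),(430,200)): print(atd(ct,u,v,d[v,u]).round(3))
n=np.array([.487,.1665]); P=np.array([atd(ct,u,v,d[v,u]) for u in range(350,450) for v in range(170,280) if d[v,u]>0])
r=np.hypot(*(P[:,:2]-n).T);a=np.degrees(np.arctan2(P[:,1]-n[1],P[:,0]-n[0]))
for A in range(-180,180,15):
    m=(r>.036)&(r<.095)&(P[:,2]>.06)&(abs(a-A)<8); 
    if m.any(): print(A,m.sum(),r[m].min().round(3),P[m,2].max().round(3))
```

```text
[0.553 0.104 0.078]
[0.563 0.121 0.08 ]
[0.531 0.116 0.068]
[0.543 0.079 0.078]
-150 42 0.036 0.104
-135 67 0.037 0.104
-60 85 0.064 0.083
-45 155 0.066 0.082
-30 82 0.074 0.082
30 22 0.037 0.103
45 78 0.036 0.105
```

Request:
{"op": "send_rows", "data": {"plan": [[[90,0,1,4,0],[90,40,1,4,0],[90,80,1,4,0],[90,110,1,4,0],[90,135,1,4,0],[90,155,1,4,0],[90,171,1,4,0],[90,171,1,4,0]]]}}

```text
time_s: 2.65
position: [0.4838, 0.1619, 0.0771]
ee_rot: [[-0.006, 0.912, -0.41], [-0.0, -0.41, -0.912], [-1.0, -0.006, 0.003]]
force: [-1.0, 0.3, -0.0]
finger_gap: 0.902
```

```bash
python3 -c "
from h import *
go((.487,.1665,.08),20)"
```

```text
t 2.65 shift [-3.   1.  -5.4] spin -44.2 yaw -24.2 q [0.3  0.49 1.97 0.   0.7  0.72] F [-1.   0.3 -0. ] gap 0.902
```

Request:
{"op": "send_rows", "data": {"plan": [[[90,-3,1,-5,-5],[90,-3,1,-5,-12],[90,-3,1,-5,-19],[90,-3,1,-5,-26],[90,-3,1,-5,-33],[90,-3,1,-5,-38],[90,-3,1,-5,-42],[90,-3,1,-5,-46],[90,-3,1,-5,-50],[90,-3,1,-5,-54],[90,-3,1,-5,-58],[90,-3,1,-5,-62]]]}}

```text
time_s: 3.65
position: [0.4871, 0.1651, 0.0813]
ee_rot: [[-0.006, 0.789, 0.615], [0.0, 0.615, -0.789], [-1.0, -0.004, -0.004]]
force: [0.2, 2.1, 0.0]
finger_gap: 0.899
```

```bash
cat >> h.py <<'E'
def nutlook(f):
    c,im,dp=shot('wrist',f); u,v=proj(c,(.487,.1665,.115))[0]; print('hole px',u,v)
    P=np.array([atd(c,x,y,dp[y,x]) for x in range(0,640,2) for y in range(0,260,2) if dp[y,x]>0])
    r=np.hypot(P[:,0]-.487,P[:,1]-.1665); m=(r>.015)&(r<.028)&(P[:,2]>.09)&(P[:,2]<.13); print('cap top z',np.median(P[m,2]) if m.any() else None,m.sum())
    m=(r>.058)&(r<.074)&(P[:,2]>.07)&(P[:,2]<.115); print('arm yaws',np.unique((np.degrees(np.arctan2(P[m,1]-.1665,P[m,0]-.487))/10).round()*10,return_counts=True))
E
python3 -c "
from h import *
go((.487,.1665,.08),20)
nutlook('w2')"
```

```text
t 3.65 shift [ 1.3  0.8 -1.2] spin 17.9 yaw 37.9 q [ 0.3   0.48  1.96  0.    0.71 -0.36] F [0.2 2.1 0. ] gap 0.899
hole px 325.30463424079977 276.35483352260434
cap top z 0.11820362808736243 597
arm yaws (array([50., 60.]), array([  1, 137]))
```

Request:
{"op": "send_rows", "data": {"plan": [[[90,0,1,-1,-4],[90,0,1,-1,-8],[90,0,1,-1,-12],[90,0,1,-1,-16],[90,0,1,-1,-18],[90,0,1,-1,-18]]]}}

```text
time_s: 4.2
position: [0.4876, 0.1657, 0.0823]
ee_rot: [[-0.005, 0.558, 0.83], [0.0, 0.83, -0.558], [-1.0, -0.002, -0.004]]
force: [0.6, -0.3, -0.2]
finger_gap: 0.903
```

```bash
python3 -c "
from h import *
go((.487,.1665,.08),20)
nutlook('w2')"
```

```text
t 4.2 shift [ 2.3  0.3 -0.9] spin 36.1 yaw 56.1 q [ 0.3   0.48  1.95  0.    0.71 -0.68] F [ 0.6 -0.3 -0.2] gap 0.903
hole px 324.7623386745964 275.76146973434663
cap top z 0.11817857057484293 598
arm yaws (array([70., 80.]), array([ 11, 135]))
```

Request:
{"op": "send_rows", "data": {"plan": [[[90,2,0,-1,-4],[90,2,0,-1,-8],[90,2,0,-1,-12],[90,2,0,-1,-14],[90,2,0,-1,-14]]]}}

```text
time_s: 4.67
position: [0.4869, 0.1659, 0.0806]
ee_rot: [[-0.004, 0.343, 0.939], [0.0, 0.939, -0.343], [-1.0, -0.001, -0.004]]
force: [0.2, 0.2, -0.4]
finger_gap: 0.899
```

```bash
python3 -c "
from h import *
go((.487,.1665,.08),20)
nutlook('w2')"
```

```text
t 4.6667 shift [ 0.6  0.6 -0.1] spin 49.9 yaw 69.9 q [ 0.3   0.48  1.96  0.    0.71 -0.92] F [ 0.2  0.2 -0.4] gap 0.899
hole px 325.54413891913845 279.0152069766038
cap top z 0.11205428698606443 603
arm yaws (array([ 90., 100.]), array([97, 50]))
```

Request:
{"op": "send_rows", "data": {"plan": [[[90,0,0,0,-4],[90,0,0,0,-8],[90,0,0,0,-8],[90,0,0,0,-8]]]}}

```text
time_s: 5.05
position: [0.487, 0.1658, 0.0808]
ee_rot: [[-0.004, 0.215, 0.977], [0.0, 0.977, -0.215], [-1.0, -0.001, -0.004]]
force: [-0.2, 0.5, 0.3]
finger_gap: 0.897
```

```bash
python3 -c "
from h import *
go((.487,.1665,.08),20)
nutlook('w2')"
```

```text
t 5.05 shift [ 0.8  0.7 -0.2] spin 57.6 yaw 77.6 q [ 0.3   0.48  1.96  0.    0.71 -1.05] F [-0.2  0.5  0.3] gap 0.897
hole px 325.80330854668983 278.7330605189327
cap top z 0.11015140713986481 618
arm yaws (array([100., 110.]), array([131,   1]))
```

The nut has dropped: the cap top is at 0.110. Next I back off, lift the open fingers over the arms, and re-enter on the other side.

Request:
{"op": "send_rows", "data": {"plan": [[[90,0,0,0,6],[90,0,0,0,8],[90,-20,0,0,8],[90,-38,0,0,8],[90,-38,0,0,1],[90,-38,0,0,-6],[90,-38,0,0,-13],[90,-38,0,0,-20],[90,-38,0,0,-27],[90,-38,0,0,-34],[90,-38,0,0,-41],[90,-38,0,0,-48]]]}}

```text
time_s: 6.1
position: [0.4871, 0.1658, 0.1188]
ee_rot: [[-0.004, -0.585, 0.811], [0.0, 0.811, 0.585], [-1.0, 0.003, -0.003]]
force: [-0.3, -0.6, -0.9]
finger_gap: 0.902
```

Request:
{"op": "send_rows", "data": {"plan": [[[90,0,0,0,-6],[90,0,0,0,-10],[90,15,0,0,-10],[90,30,0,0,-10],[90,39,0,0,-10],[90,39,0,0,-10]]]}}

```text
time_s: 6.6
position: [0.4857, 0.1654, 0.0782]
ee_rot: [[-0.007, -0.716, 0.698], [-0.001, 0.698, 0.716], [-1.0, 0.005, -0.006]]
force: [0.6, -0.4, -0.3]
finger_gap: 0.9
```

```bash
python3 -c "
from h import *
go((.487,.1665,.08),20)
nutlook('w2')"
```

```text
t 6.6 shift [-1.8 -0.1  1.7] spin 115.7 yaw 135.7 q [ 0.3   0.49  1.96  0.    0.7  -2.07] F [ 0.6 -0.4 -0.3] gap 0.9
hole px 324.9059278009971 285.2545862224689
cap top z 0.11009455902602902 532
arm yaws (array([-80., -60., -50., -40.]), array([139,  52,  66,  25]))
```

Request:
{"op": "send_rows", "data": {"plan": [[[90,-2,0,1,6],[90,-2,0,1,12],[90,-2,0,1,17],[90,-2,0,1,22],[90,-2,0,1,27],[90,-2,0,1,32],[90,-2,0,1,37],[90,-2,0,1,42],[90,-2,0,1,47],[90,-2,0,1,52],[90,-2,0,1,57],[90,-2,0,1,62]]]}}

```text
time_s: 7.65
position: [0.4874, 0.1664, 0.0818]
ee_rot: [[-0.005, 0.285, 0.958], [-0.0, 0.958, -0.285], [-1.0, -0.002, -0.005]]
force: [-0.5, -0.0, -0.0]
finger_gap: 0.895
```

```bash
python3 -c "
from h import *
go((.487,.1665,.08),20)
print(arm.get_state()['wrist_torque'])
nutlook('w2')"
```

```text
t 7.65 shift [ 1.8 -0.  -0.4] spin 53.4 yaw 73.4 q [ 0.3   0.48  1.95  0.    0.71 -0.98] F [-0.5 -0.  -0. ] gap 0.895
[ 0.04755241 -0.0569242   0.04904343]
hole px 324.28052512891566 277.1226931611832
cap top z 0.10838734796812557 642
arm yaws (array([-130., -120.]), array([115,   5]))
```

Request:
{"op": "send_rows", "data": {"plan": [[[90,1,0,0,5],[90,1,0,0,10],[90,1,0,0,15],[90,1,0,0,20],[90,1,0,0,24],[90,1,0,0,24]]]}}

```text
time_s: 8.2
position: [0.4879, 0.1666, 0.0815]
ee_rot: [[-0.004, 0.655, 0.755], [0.0, 0.755, -0.655], [-1.0, -0.003, -0.003]]
force: [-0.4, -0.3, -0.2]
finger_gap: 0.898
```

```bash
cat >> h.py <<'E'
def nl(f):
    c,im,dp=shot('wrist',f); s=arm.get_state()
    P=np.array([atd(c,x,y,dp[y,x]) for x in range(640) for y in range(260) if dp[y,x]>0])
    r=np.hypot(P[:,0]-.487,P[:,1]-.1665); m=(r>.015)&(r<.028)&(P[:,2]>.09)&(P[:,2]<.13); print('cap top z',P[m,2].mean().round(5))
    m=(r>.06)&(r<.074)&(P[:,2]>.085)&(P[:,2]<.1);a=np.degrees(np.arctan2(P[m,1]-.1665,P[m,0]-.487)); print('arm yaw med',np.median(a).round(1),'std',a.std().round(1),'F',s['force'].round(1),'T',s['wrist_torque'].round(2))
E
python3 -c "
from h import *
go((.487,.1665,.08),20)
nl('w2')"
```

```text
t 8.2 shift [ 1.5 -0.6 -0.6] spin 29.1 yaw 49.1 q [ 0.3   0.48  1.95  0.    0.71 -0.55] F [-0.4 -0.3 -0.2] gap 0.898
cap top z 0.1065
arm yaw med -154.6 std 2.2 F [0.2 0.1 1. ] T [-0.02 -0.14 -0.03]
```

Request:
{"op": "send_rows", "data": {"plan": [[[90,1,0,0,3],[90,1,0,0,6],[90,1,0,0,6]]]}}

```text
time_s: 8.5
position: [0.4881, 0.1666, 0.0808]
ee_rot: [[-0.004, 0.727, 0.686], [0.001, 0.686, -0.727], [-1.0, -0.002, -0.003]]
force: [-0.3, -0.2, -0.9]
finger_gap: 0.901
```

```bash
python3 -c "
from h import *
go((.487,.1665,.08),20)
nl('w2')"
```

```text
t 8.5 shift [ 0.8 -0.9 -0.7] spin 23.3 yaw 43.3 q [ 0.3   0.48  1.95  0.    0.71 -0.45] F [-0.3 -0.2 -0.9] gap 0.901
cap top z 0.10616
arm yaw med -160.1 std 2.2 F [-0.1 -1.1  1.2] T [-0.05 -0.06 -0.01]
```

Request:
{"op": "send_rows", "data": {"plan": [[[90,1,-1,-1,2],[90,1,-1,-1,4],[90,1,-1,-1,6],[90,1,-1,-1,6]]]}}

```text
time_s: 8.88
position: [0.4865, 0.167, 0.0799]
ee_rot: [[-0.004, 0.792, 0.61], [0.001, 0.61, -0.792], [-1.0, -0.003, -0.003]]
force: [-0.9, 3.7, 0.7]
finger_gap: 0.896
```

```bash
python3 -c "
from h import *
go((.487,.1665,.08),20)
nl('w2')"
```

```text
t 8.8833 shift [-0.1  0.1  0.7] spin 17.6 yaw 37.6 q [ 0.31  0.49  1.96  0.    0.7  -0.35] F [-0.9  3.7  0.7] gap 0.896
cap top z 0.10609
arm yaw med -165.4 std 2.2 F [-0.8  2.6  0.8] T [0.52 0.09 0.3 ]
```

Request:
{"op": "send_rows", "data": {"plan": [[[90,0,0,0,1],[90,0,0,0,2],[90,0,0,0,2]]]}}

```text
time_s: 9.18
position: [0.4863, 0.1671, 0.0799]
ee_rot: [[-0.004, 0.812, 0.584], [0.001, 0.584, -0.812], [-1.0, -0.003, -0.003]]
force: [-2.1, 3.5, 1.7]
finger_gap: 0.899
```

```bash
python3 -c "
from h import *
go((.487,.1665,.08),20)
nl('w2')"
```

```text
t 9.1833 shift [-0.1  0.2  0.9] spin 15.7 yaw 35.7 q [ 0.31  0.49  1.96  0.    0.7  -0.32] F [-2.1  3.5  1.7] gap 0.899
cap top z 0.1061
arm yaw med -166.6 std 2.2 F [-2.2  3.2  2. ] T [0.66 0.25 0.89]
```

The torque is 0.9 Nm with no further turning, and the cap top is at 0.1061 (nominal 0.1065), so the nut is home. Now I back off, lift, and go to the scriber.

Request:
{"op": "send_rows", "data": {"plan": [[[90,0,0,0,-5],[90,0,0,0,-10],[90,-25,0,0,-10],[90,-60,0,0,-10],[90,-100,0,0,-10],[90,-140,0,0,-15],[90,-155,0,0,-22],[90,-155,0,0,-29],[90,-155,0,0,-32],[90,-155,0,0,-32]]]}}

```text
time_s: 10.07
position: [0.4874, 0.1667, 0.2355]
ee_rot: [[-0.003, 0.378, 0.926], [0.001, 0.926, -0.378], [-1.0, -0.0, -0.003]]
force: [0.4, 0.0, -0.5]
finger_gap: 0.9
```

```bash
python3 -c "
from h import *
nl('w3')
go((.450,.404,.24),68)"
```

```text
cap top z 0.10611
arm yaw med -160.4 std 90.4 F [ 0.2  0.7 -1.4] T [ 0.03 -0.14 -0.  ]
t 10.1167 shift [  -4.6  205.3 -124.6] spin -0.4 yaw 67.6 q [ 0.31  0.25  1.86  0.    1.04 -0.88] F [ 0.2  0.7 -1.4] gap 0.897
```

Request:
{"op": "send_rows", "data": {"plan": [[[60,0,40,-25,0],[50,0,80,-50,0],[50,0,120,-75,0],[50,0,155,-95,0],[50,0,185,-112,0],[50,0,205,-125,0],[50,0,205,-125,0]]]}}

```text
time_s: 10.7
position: [0.4486, 0.4087, 0.2348]
ee_rot: [[-0.003, 0.379, 0.925], [0.002, 0.925, -0.379], [-1.0, 0.001, -0.004]]
force: [0.6, -0.3, 0.1]
finger_gap: 0.506
```

Run:
```python
from h import *
go((.450,.404,.10),68)
c,im,dp=shot('wrist','w4')
print(proj(c,[(.4774,.3934,.0715),(.438,.4091,.1407),(.485,.3914,.064)]))
K,d,R,t=c;print(-R.T@t)
cv2.imwrite('pics/w4c.png',cv2.resize(im[60:300,160:480,::-1],None,fx=2.5,fy=2.5,interpolation=cv2.INTER_CUBIC))
```

```text
t 10.7 shift [134.8  -4.    3.7] spin -0.3 yaw 67.7 q [ 0.72  0.38  1.66  0.    1.1  -0.47] F [ 0.6 -0.3  0.1] gap 0.506
[[321.3571938  214.45606143]
 [320.11913752 194.35803189]
 [322.28281724 218.60042555]]
[0.37765589 0.43759031 0.39681364]
```

View pics/w4c.png

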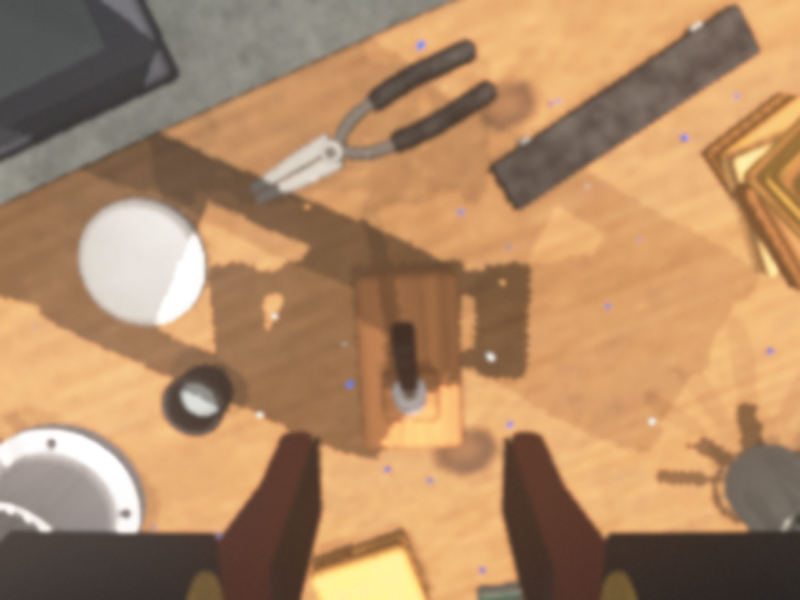

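The butt is at picture (321,192) and the handle's lower end at (323,217), both within 2–3 px of prediction. Now I descend and grip.

Request:
{"op": "send_rows", "data": {"plan": [[[50,0,-4,4,0],[50,40,-4,4,0],[50,80,-4,4,0],[50,110,-4,4,0],[50,128,-4,4,0],[50,135,-4,4,0],[50,135,-4,4,0]]]}}

```text
time_s: 11.33
position: [0.4499, 0.3985, 0.0977]
ee_rot: [[-0.007, 0.381, 0.924], [-0.002, 0.924, -0.381], [-1.0, -0.005, -0.006]]
force: [-0.6, 0.2, 0.1]
finger_gap: 0.499
```

```bash
python3 -c "
from h import *
go((.450,.404,.1),68)
c,im,dp=shot('wrist','w5');cv2.imwrite('pics/w5c.png',cv2.resize(im[100:400,120:520,::-1],None,fx=2,fy=2))"
```

```text
t 11.3333 shift [-2.3  5.1 -2. ] spin -0.4 yaw 67.6 q [ 0.7   0.55  1.75  0.    0.84 -0.48] F [-0.6  0.2  0.1] gap 0.499
```

View pics/w5c.png

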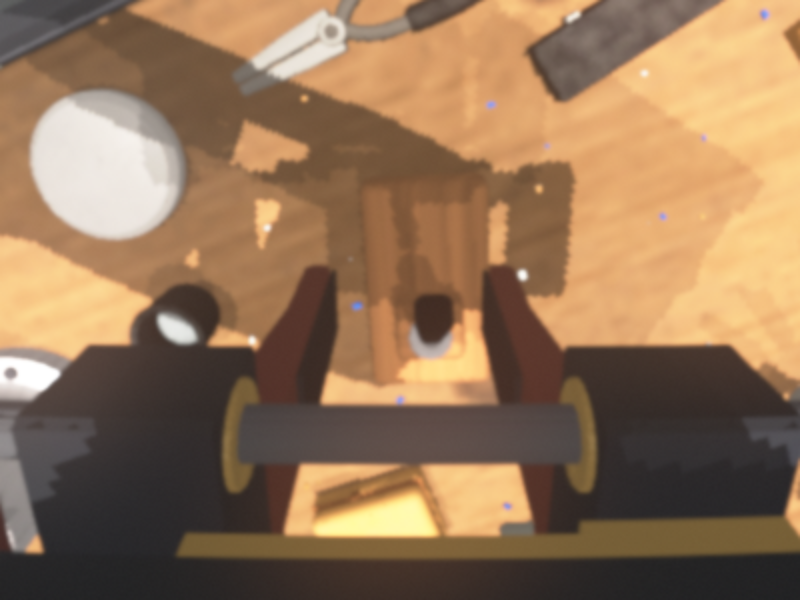

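The handle is between the fingers at (433,315), 5 mm to the right of centre. I'll centre on it and close.

Request:
{"op": "send_rows", "data": {"plan": [[[50,-2,5,-2,0],[50,-2,5,-2,0],[20,-2,5,-2,0],[0,-2,5,-2,0],[0,-2,5,-2,0],[0,-2,5,-2,0],[0,-2,5,-2,0],[0,-2,5,-2,0],[0,-2,5,-2,0],[0,-2,5,-2,0]]]}}

```text
time_s: 12.22
position: [0.4511, 0.4056, 0.1015]
ee_rot: [[-0.004, 0.381, 0.925], [0.001, 0.925, -0.381], [-1.0, -0.001, -0.004]]
force: [0.8, 2.6, -0.6]
finger_gap: 0.1
```

Run:
```python
from h import *
s=arm.get_state();p=s['position'];d=np.array([-.485,.194,.853])
go(p+.040*d)
```

```text
t 12.2167 shift [-34.   -0.3 -21. ] spin 0 yaw 67.6 q [ 0.71  0.55  1.74  0.    0.85 -0.47] F [ 0.8  2.6 -0.6] gap 0.1
```

Request:
{"op": "send_rows", "data": {"plan": [[[0,-9,0,-5,0],[0,-18,0,-11,0],[0,-27,0,-16,0],[0,-35,0,-21,0],[0,-35,0,-21,0],[0,-35,0,-21,0]]]}}

```text
time_s: 12.72
position: [0.4314, 0.4138, 0.1375]
ee_rot: [[-0.004, 0.38, 0.925], [0.001, 0.925, -0.38], [-1.0, -0.001, -0.004]]
force: [0.2, -0.8, -1.2]
finger_gap: 0.103
```

Run:
```python
from h import *
go((.450,.404,.1))
o=[]
for n in('scene','top'):
    c,im,dp=shot(n,n+'1');I=im[:,:,::-1]
    u,v=proj(c,(.455,.40,.10))[0].astype(int);print(n,u,v)
    o.append(cv2.resize(I[v-38:v+37,u-50:u+50],(400,300),interpolation=cv2.INTER_CUBIC))
cv2.imwrite('pics/c2.png',np.hstack(o))
```

```text
t 12.7167 shift [37.4 -2.  21.1] spin 0 yaw 67.7 q [ 0.74  0.49  1.75  0.    0.9  -0.44] F [ 0.2 -0.8 -1.2] gap 0.103
scene 277 180
top 274 239
```

View pics/c2.png

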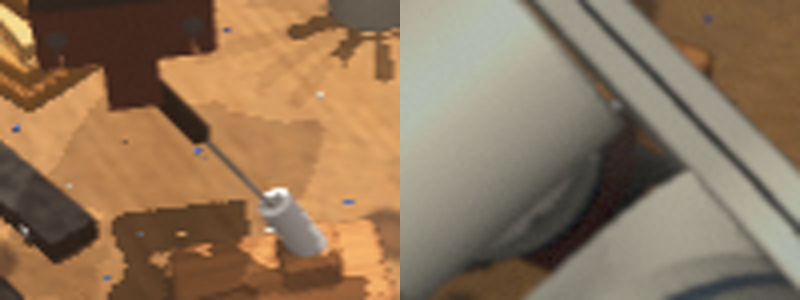

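The scene crop shows the handle gripped at about (180,105), with the blade still in the tube mouth at (272,200). Now I pivot it upright in the pads, with the tip held in the tube.

Request:
{"op": "send_rows", "data": {"plan": [[[0,-5,0,12,0],[0,-9,0,21,0],[0,-12,0,31,0],[0,-14,0,41,0],[0,-15,0,51,0],[0,-15,0,61,0],[0,-15,0,66,0],[0,-15,0,66,0]]]}}

```text
time_s: 13.48
position: [0.4943, 0.3878, 0.1514]
ee_rot: [[-0.003, 0.382, 0.924], [0.001, 0.924, -0.382], [-1.0, -0.001, -0.003]]
force: [-1.6, 1.3, 0.8]
finger_gap: 0.097
```

Run:
```python
from h import *
go((.4773,.3876,.2))
c,im,dp=shot('scene','s3');I=im[:,:,::-1]
u,v=proj(c,(.48,.39,.10))[0].astype(int);print(u,v)
cv2.imwrite('pics/c3.png',cv2.resize(I[v-50:v+50,u-50:u+50],(600,600),interpolation=cv2.INTER_CUBIC))
```

```text
t 13.4833 shift [-48.5  -6.7 -15.8] spin 0 yaw 67.6 q [ 0.65  0.51  1.67  0.    0.96 -0.54] F [-1.6  1.3  0.8] gap 0.097
292 178
```

View pics/c3.png

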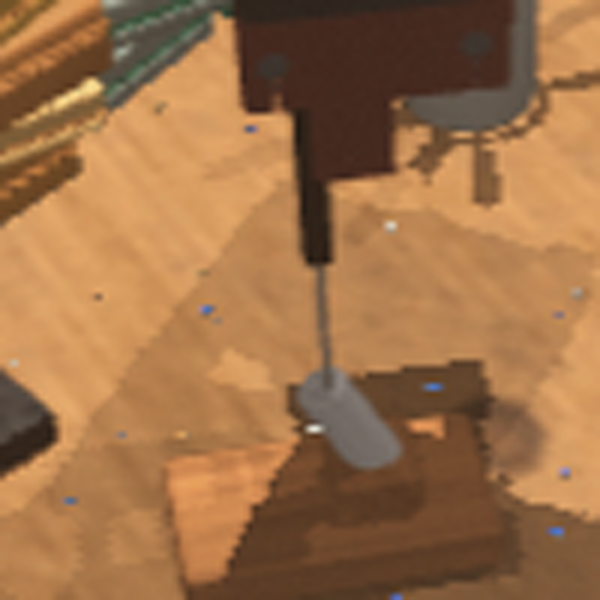

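The scriber is nearly upright with its tip still in the tube, at (328,385). The handle shows at the left edge of the near finger, so I'll measure its line in the jaw plane.

```bash
cat >> h.py <<'E'
def inplane(c,u,v):
    "point on plane tool y=0, in tool mm"
    s=arm.get_state();R=s['ee_rot'];p=s['position'];o,r=ray(c,u,v);n=R[:,1]
    X=o+r*(n@(p-o))/(n@r);return (R.T@(X-p)*1000).round(1),X.round(4)
E
python3 - <<'E'
from h import *
c=cam('scene')
for p in((307,170),(317,265),(328,380)): print(inplane(c,242+p[0]/6-.4,128+p[1]/6-.4))
R=np.array(arm.get_state()['ee_rot']);q=np.array(arm.get_state()['position'])
for off in((0,0,-10),(0,0,10),(0,-8,-10),(0,-8,10)): 
    u,v=proj(c,q+R@(np.array(off)/1000))[0]; print(off,(u-241.6)*6,(v-127.6)*6)
E
```

```text
(array([  4.3,   0. , -10.7]), array([0.4839, 0.392 , 0.147 ]))
(array([39.8,  0. , -9.7]), array([0.4847, 0.3916, 0.1115]))
(array([85.6,  0. , -8.8]), array([0.4854, 0.3912, 0.0657]))
(0, 0, -10) 308.7591914232848 157.72791184306283
(0, 0, 10) 379.5729563370931 149.82671505591424
(0, -8, -10) 312.15404801026085 175.62022666188676
(0, -8, 10) 383.4457496210908 167.62002319722723
```

It is vertical to about 1° but sits about 10 mm off the pad centre toward tool −z. The grip holds, so I'll lift straight out and carry it with that offset allowed for.

Request:
{"op": "send_rows", "data": {"plan": [[[0,-10,0,0,0],[0,-25,0,0,0],[0,-45,0,0,0],[0,-62,0,0,0],[0,-75,0,0,0],[0,-78,-12,5,0],[0,-78,-30,12,0],[0,-78,-52,22,0],[0,-78,-76,32,0],[0,-78,-100,42,0],[0,-78,-124,52,0],[0,-78,-148,62,0]]]}}

```text
time_s: 14.53
position: [0.494, 0.225, 0.2286]
ee_rot: [[-0.004, 0.381, 0.925], [-0.001, 0.925, -0.381], [-1.0, -0.003, -0.003]]
force: [1.0, 0.7, -0.7]
finger_gap: 0.099
```

```bash
python3 -c "
from h import *
go((.4958,.1629,.2295))"
```

```text
t 14.5333 shift [ -0.8 -56.7  25.3] spin 0 yaw 67.6 q [ 0.41  0.3   1.8   0.    1.04 -0.78] F [ 1.   0.7 -0.7] gap 0.099
```

Request:
{"op": "send_rows", "data": {"plan": [[[0,0,-15,7,0],[0,0,-32,14,0],[0,0,-46,21,0],[0,0,-54,24,0],[0,0,-57,25,0],[0,0,-57,25,0],[0,0,-57,25,0]]]}}

```text
time_s: 15.12
position: [0.4953, 0.1629, 0.2286]
ee_rot: [[-0.004, 0.381, 0.925], [-0.001, 0.925, -0.381], [-1.0, -0.003, -0.004]]
force: [-0.2, 0.9, 0.1]
finger_gap: 0.096
```

Run:
```python
from h import *
go((.4958,.1629,.2295))
c,im,dp=shot('scene','s4');I=im[:,:,::-1]
u,v=proj(c,(.487,.1665,.14))[0].astype(int);print(u,v)
cv2.imwrite('pics/c4.png',cv2.resize(I[v-60:v+40,u-50:u+50],(600,600),interpolation=cv2.INTER_CUBIC))
```

```text
t 15.1167 shift [-0.9  0.2  0.5] spin 0 yaw 67.6 q [ 0.29  0.27  1.85  0.    1.03 -0.89] F [-0.2  0.9  0.1] gap 0.096
372 243
```

View pics/c4.png

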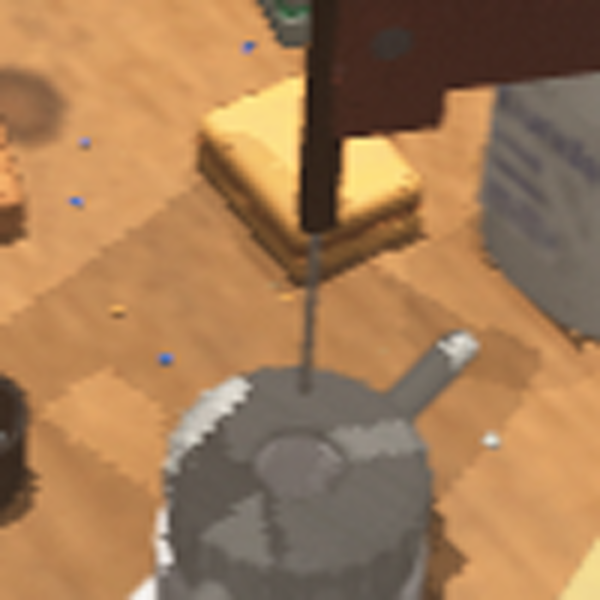

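The tip is at crop (304,392) and the hole centre at (300,466). The handle is still at the pad edge and looks nearly upright.

Run:
```python
from h import *
c=cam('scene')
f=lambda x,y:(322+x/6-.4,183+y/6-.4)
for p in((322,110),(319,230),(304,392)): print(inplane(c,*f(*p)))
print('hole',atz(c,*f(300,466),.1065), 'bore c', atz(c,*f(300,466),.100))
P=np.load('pics/w3.npy')
```

```text
(array([  2.9,  -0. , -10. ]), array([0.4861, 0.167 , 0.2258]))
(array([41. ,  0. , -8.2]), array([0.4876, 0.1663, 0.1877]))
(array([97.3,  0. , -8.4]), array([0.4872, 0.1663, 0.1314]))
hole [0.48606452 0.16400862 0.1065    ] bore c [0.48940428 0.16806508 0.1       ]
```

Request:
{"op": "send_rows", "data": {"plan": [[[0,8,0,0,0],[0,18,0,0,0],[0,28,0,0,0],[0,38,0,0,0],[0,48,0,0,0],[0,56,0,0,0],[0,56,0,0,0]]]}}

```text
time_s: 15.75
position: [0.4938, 0.1628, 0.1704]
ee_rot: [[-0.008, 0.38, 0.925], [-0.002, 0.925, -0.38], [-1.0, -0.005, -0.006]]
force: [0.0, -0.3, -0.4]
finger_gap: 0.098
```

Run:
```python
from h import *
go((.4958,.1629,.121))
c,im,dp=shot('scene','s5');I=im[:,:,::-1]
cv2.imwrite('pics/c5.png',cv2.resize(I[183:283,322:422],(600,600),interpolation=cv2.INTER_CUBIC))
```

```text
t 15.75 shift [49.4  1.   2.1] spin 0 yaw 67.6 q [ 0.3   0.35  1.9   0.    0.91 -0.89] F [ 0.  -0.3 -0.4] gap 0.098
```

View pics/c5.png

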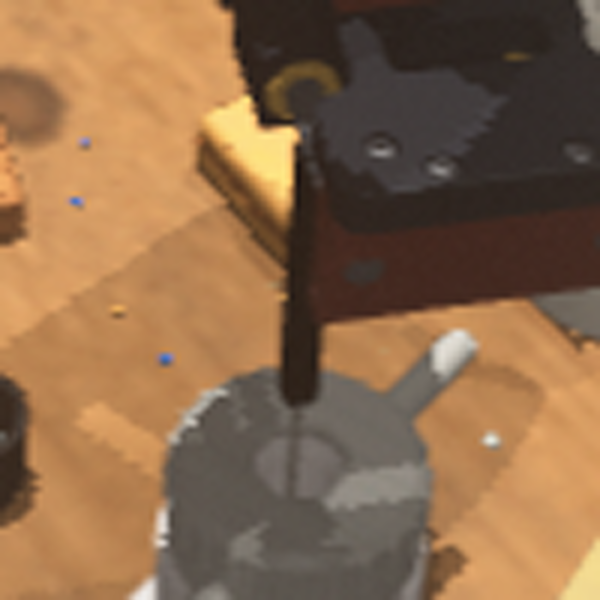

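The blade is entering the hole at (295,465) with no contact force. I'll continue down.

Request:
{"op": "send_rows", "data": {"plan": [[[0,5,1,2,0],[0,12,1,2,0],[0,19,1,2,0],[0,26,1,2,0],[0,33,1,2,0],[0,39,1,2,0],[0,44,1,2,0],[0,44,1,2,0]]]}}

```text
time_s: 16.47
position: [0.4956, 0.1628, 0.1262]
ee_rot: [[-0.008, 0.381, 0.925], [-0.002, 0.925, -0.381], [-1.0, -0.005, -0.007]]
force: [-1.1, -0.9, -0.8]
finger_gap: 0.102
```

Run:
```python
from h import *
go((.4958,.1629,.121))
```

```text
t 16.4667 shift [5.2 0.2 0.2] spin 0 yaw 67.6 q [ 0.29  0.42  1.92  0.    0.81 -0.89] F [-1.1 -0.9 -0.8] gap 0.102
```

Request:
{"op": "send_rows", "data": {"plan": [[[0,2,0,0,0],[0,4,0,0,0],[0,5,0,0,0],[0,5,0,0,0],[40,5,0,0,0],[40,5,0,0,0],[40,5,0,0,0],[40,5,0,0,0],[40,5,0,0,0]]]}}

```text
time_s: 17.22
position: [0.4957, 0.1629, 0.1213]
ee_rot: [[-0.008, 0.38, 0.925], [-0.002, 0.925, -0.38], [-1.0, -0.005, -0.007]]
force: [-0.9, -0.1, 1.2]
finger_gap: 0.393
```

Request:
{"op": "send_rows", "data": {"plan": [[[40,0,0,0,0],[40,-15,0,0,0],[40,-40,0,0,0],[40,-75,0,0,0],[40,-110,0,0,0],[40,-130,0,0,0],[40,-130,-30,30,0],[40,-130,-70,30,0],[40,-130,-110,30,0],[40,-130,-110,30,0]]]}}

```text
time_s: 18.05
position: [0.4799, 0.0457, 0.2514]
ee_rot: [[-0.01, 0.383, 0.924], [-0.004, 0.924, -0.383], [-1.0, -0.008, -0.008]]
force: [-0.1, -0.6, -0.5]
finger_gap: 0.399
```

Run:
```python
from h import *
go((.4958,.1629,.121))
o=[]
c,im,dp=shot('scene','s6');I=im[:,:,::-1]
o=[cv2.resize(I[183:303,312:412],(400,480),interpolation=cv2.INTER_CUBIC)]
c,im,dp=shot('wrist','w6');o.append(cv2.resize(im[40:280,100:300][:,:,::-1] if 0 else im[:,:,::-1],(400,250)));o[1]=np.vstack([o[1],np.zeros((230,400,3),np.uint8)])
cv2.imwrite('pics/c6.png',np.hstack(o))
P=np.array([atd(c,x,y,dp[y,x]) for x in range(640) for y in range(300) if dp[y,x]>0])
D=P[:,:2]-(.487,.1665);r=np.hypot(*D.T)
m=(r<.05)&(P[:,2]>.125);print('scriber top z',P[m,2].max() if m.any() else 0,P[m].mean(0) if m.any() else 0)
m=(r>.018)&(r<.028)&(P[:,2]>.09)&(P[:,2]<.12);print('cap',np.median(P[m,2]))
m=(r>.055)&(r<.074)&(P[:,2]>.075)&(P[:,2]<.1);a=np.degrees(np.arctan2(D[m,1],D[m,0]))%180;print('arms',np.percentile(a,[5,50,95]))
```

```text
t 18.05 shift [129.8 115.3 -29.2] spin 0 yaw 67.5 q [ 0.07  0.18  1.9  -0.    1.07 -1.1 ] F [-0.1 -0.6 -0.5] gap 0.399
scriber top z 0.35232057091630564 [0.48328619 0.13322772 0.31748883]
cap 0.10612508888543681
arms [ 14.29610422  19.79427044 136.02311512]
```

View pics/c6.png

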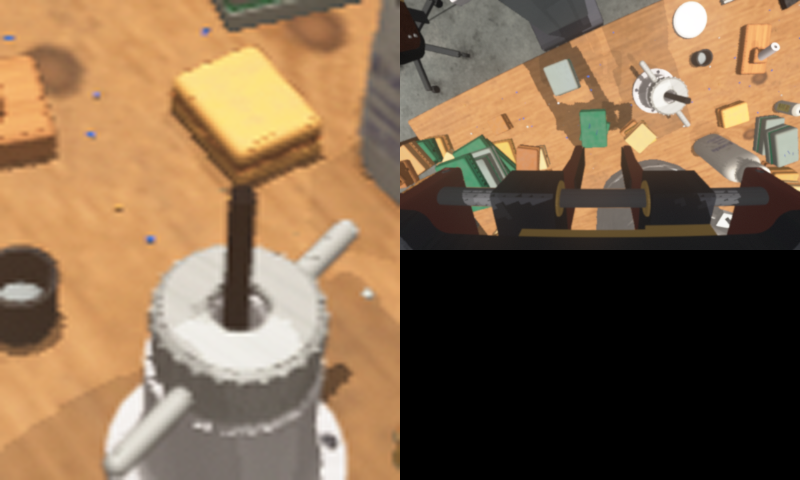

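The scriber stands in the bore. The nut arms read 14–20°, so I'll check for backing off with a fit that doesn't depend on the centre.

Run:
```python
from h import *
S=arm.get_state()
def an(f,s):
    c=cam('wrist',s);dp=np.load(f'pics/{f}.npy')
    P=np.array([atd(c,x,y,dp[y,x]) for x in range(640) for y in range(300) if dp[y,x]>0])
    D=P[:,:2]-(.487,.1665);r=np.hypot(*D.T);a=np.degrees(np.arctan2(D[:,1],D[:,0]))
    g=(r>.045)&(r<.076)&(P[:,2]>.08)&(P[:,2]<.095);C=[]
    for k in(17,-163):
        m=g&(abs((a-k+180)%360-180)<14)
        if m.sum()>20: C.append(D[m].mean(0)); print(f,k,m.sum(),np.median(a[m]).round(1),np.ptp(a[m]).round(1),C[-1].round(4),P[m,2].mean().round(4))
    if len(C)==2: e=C[0]-C[1];print('line yaw',np.degrees(np.arctan2(e[1],e[0])))
an('w6',S)
def Rz(m): return np.array(m)
an('w3',dict(position=np.array([.4874,.1667,.2355]),ee_rot=Rz([[-0.003,0.378,0.926],[0.001,0.926,-0.378],[-1,0,-0.003]])))
an('w2',dict(position=np.array([.4863,.1671,.0799]),ee_rot=Rz([[-0.004,0.812,0.584],[0.001,0.584,-0.812],[-1,-0.003,-0.003]])))
c=cam('scene');f=lambda x,y:(312+x/4-.4,183+y/4-.4)
a=atz(c,*f(347,228),.087);b=atz(c,*f(118,462),.087);print(a,b,np.linalg.norm(a-b),np.degrees(np.arctan2(*(a-b)[1::-1])))
```

```text
w6 17 210 18.7 11.8 [0.0561 0.0192] 0.0882
w6 -163 269 -162.6 12.3 [-0.0568 -0.0176] 0.0881
line yaw 18.04378275328604
w3 17 214 19.3 11.6 [0.0563 0.0196] 0.0881
w3 -163 273 -164.0 11.8 [-0.0574 -0.0166] 0.0879
line yaw 17.65001029378763
w2 -163 987 -166.8 14.6 [-0.0569 -0.0138] 0.0878
[0.55574257 0.18730345 0.087     ] [0.41963443 0.14355911 0.087     ] 0.14296500751693547 17.817093123474105
```

The cap height stayed level (0.10609–0.10613) from the stop torque to now. A 3° back-off would show as 0.15 mm, so the small yaw change is side play and the nut is home. Handing in.

```bash
python3 -c "
from h import *
print(arm.finish_job())"
```

```text
the job is handed in; nothing more can be done
None
```

The job is done and handed in, after about 18 s of robot time.

- **Nut:** I turned it anticlockwise with the open fingers against its two arms, without gripping or lifting it. The cap top fell from 118.2 to 110.2 mm as it dropped onto the thread. I then screwed it clockwise until the torque rose to about 0.9 Nm and the cap stopped going down, at 106.1 mm (nominal 106.5).
- **Scriber:** I drew it about 41 mm out of its rest and pivoted it upright in the grip while its tip was still in the tube. I then carried it over, lowered it through the nut hole into the bore and let go.
- **Last checks:** The last picture shows the scriber standing upright in the bore with the gripper well clear. The forces I read during the moves stayed below about 5 N. No move went near the bystanders; I checked this only by eye in the pictures.

Three checks disagreed or failed:

- **Arm angle:** One arm read about 13° under load and about 16–17° after release; a fit to both arms gives 18°. I put this down to the nut's side play, because the cap height did not change.
- **Grip:** The scriber sat about 10 mm off the pad centre after the pivot. It held, and I allowed for the offset when placing it.
- **Butt height:** My final depth check of the scriber's butt picked up the gripper instead. Its height is therefore judged from the picture, not measured.

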